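Free the propellant canister's cap, whichever way it unscrews

ROBOT

A 6-joint arm with a two-finger parallel gripper is mounted at the origin on the work surface. World frame = base frame: x ahead of the robot, y to its left, z up, the work surface at z = 0. Lengths are in m, angles in rad, forces in N, time in s.
With the tool pointing down it reaches from about 0.275 to 0.725 m from the base axis. Payload 15.9 kg.
Tool frame: the origin (TCP) lies midway between the tips of the shut fingers; the grasp point (between the pads) lies 19 mm behind it; z points along the fingers, y is the direction in which the jaws open and shut (so a half turn about z gives the same grasp; the last joint's range is limited). The gripper opens to 85 mm and grips with 20 to 120 N. Pads are 22 mm wide; open, the fingers measure 114 mm over their backs; the gripper's body (76 mm by 85 mm) begins 54 mm behind the grasp point. The pads swing forward as they close: fully open they stand 13 mm farther back than shut.
Start: joints at [-1.224, 0.213, -0.034, 1.323, 0, 1.571], TCP at [0.17, -0.47, 0.231] pointing down, gripper open.
Joint ranges: [-2.98, 2.98], [-0.74, 1.72], [-1.14, 1.35], [-2.1, 2.04], [-1.57, 1.44], [-3.14, 3.14]. Speed limits (rad/s): [1.89, 1.89, 2.39, 2.57, 3.14, 3.14].

INTERFACE

Orientations are given as a rotation vector (axis times angle).
In Python, from cell import env gives the robot as it stands. Calls block until the motion is done:
- env.reach(position, orientation): joint-space move of the TCP to a pose.
- env.move_straight(position, speed=0.15, attitude=None, guard=None): straight line of the TCP; attitude=None keeps the orientation; speed is the mean speed in m/s. With guard (N) it stops when the force on the tool has changed by that much, and returns True; else False.
- env.move_j(angles): joint-space move.
- env.open_gripper() and env.gripper_close(): open the fingers fully, or close them until they stop; the grip force is fixed at half the most.
- env.dwell(seconds).
- env.ik(position, orientation): joint angles nearest the present ones, or None.
- env.snapshot(name): name is "scene" or "top" or "wrist"; returns a dict with "image" (480x640x3 uint8, red, green, blue), "fx", "fy", "cx", "cy" (pixels), "rvec" (rotation vector, rad) and "tvec" (3), from world to camera coordinates, as OpenCV has them; the wrist camera has in their place "mount" (4x4, takes a point from camera to tool coordinates, whose origin is the TCP and whose axes are the flange's). Camera axes: x right, y down, z forward; pixel columns grow to the right and rows downward; lengths in m; the calibration is good to about 2 mm. A picture is of the moment at which its call begins: read the wrist's pose just before it. There is no depth.
A pose or a line that the arm cannot do raises env.Unreachable and nothing moves.
- env.sign_off(): hands the job in, once; it reports no verdict.
Trained networks look in the newest picture that a camera, given by its name, has taken for a name from the list of things; names that differ only in an ending like _2 or _b are one class to them, and where a whole thing is asked for, a point or a joint stands for the part that bears it (a point fixed in the world has none). Each returns a list of dicts, best first, with "confidence" (0 to 1); they miss things now and then, are a little off and sometimes report something else, mostly with a low value. They report only what shows in the picture. A call takes as long as a camera call. They do not tell look-alikes from the thing itself.
- env.trace(camera, query): "pixels" (480x640 bool, what is visible of it) and "location" ([row, column] in pixels, amid what is visible of it).
Readings, each from a call of its own:
- env.get_clock(): time.
- env.get_joint_pos(): joint angles.
- env.get_dq(): joint speeds.
- env.get_joint_efforts(): joint torques, N m.
- env.get_ee_pos(): TCP position.
- env.get_tcp_rot(): TCP orientation.
- env.get_ft_force(): force on the tool from outside, world axes, zero at the start.
- env.get_wrist_torque(): the same for the moment, N m.
- env.get_finger_gap(): opening from 0.0 (shut) to 1.0 (fully open).
Only numpy, scipy, OpenCV 4.12 (cv2) and the standard library are available. Lean on these libraries where they do the work, as an engineer would, in place of code of your own. Each camera call takes 0.05 s, during which the arm holds its last target.

TASK

On the miniature-painting bench, take the red cap off the blue airbrush canister in the wooden stand. Nobody knows whether its quick thread is right- or left-handed: try it one way and, if it only jams, the other way, and turn it the way that gives until it is free (about a sixth of a turn, never prise it off unturned), then lift it straight off and finish still holding it in the gripper, upright and still, about a hand's breadth (10 cm) above where it sat. Leave the two figures, the paint pot and the dropper bottle where they stand.

Things in the scene. Friction and masses are not known exactly. Their poses are not given: they have to be found in the camera images.
- cap: Red ribbed cap screwed on the blue canister: round, upright, 46 mm diameter, 44 mm tall, about 60 g. Origin: centre of its open underside; z up its axis, x along the white stripe on its top. Grip it on its sides from above, 20 to 40 mm above the origin, at any yaw. The canister's shoulder lies 5 mm below its underside. Held against a stop, it lets the gripper slip round it.
- neck (a point): Point on the brass neck's axis at the screwed-on cap's underside, 125 mm above the bench. The quick thread: the wrong way the cap turns only 0.09 to 0.2 rad to a hard stop; the right way about 1.05 rad, to a hard stop, where it is free to lift straight up. The hand differs per start, unseen. A sprung pin (4 N) presses the cap up: light drag, 0.05 N m; once free it pops up 4 mm.
- stand: Fixed wooden stand, 100 x 250 mm, 22 mm thick, long along its y, at any yaw; origin at the centre of its underside on the bench. Holds two fixed upright canisters, 60 mm diameter: the blue one with the cap 65 mm towards its -y, and an aluminium one with a dark steel regulator (50 mm diameter, top 152 mm above the bench) 65 mm towards +y.
- figure_round: Bystander: grey miniature soldier on a round pale wooden base 34 mm across, 44 mm tall; origin under its base, z up.
- figure_square: Bystander: grey miniature soldier on a square black base 32 mm across, 44 mm tall; origin under its base, z up.
- paint_pot: Bystander: orange paint pot with a grey lid, 38 mm diameter, 48 mm tall; origin under its base, z up.
- dropper_bottle: Bystander: green dropper bottle with a white cap, 27 mm diameter, 80 mm tall; origin under its base, z up.
Not all that is in view belongs to the job. There is more than one size of the cap; the one meant has the size given above.

How it is judged:
On the way:
1. the cap has been turned loose (by more than 0.8 rad) while still on its neck (angle between the x axis of cap and the x axis of stand, either way round above 0.8 rad and horizontal distance between cap and neck below 0.006 m and z of cap in the frame of neck below 0.008 m), for 0.05 s.
At the end, for the whole second after the job is handed in: The program ends with the cap held between the fingers, at least 60 mm above its screwed-on height, within 80 mm sideways of the neck, within 0.35 rad of upright, still (under 0.03 m/s) and clear of the stand; the four bystanders upright and within 30 mm of where they stood (z of cap in the frame of neck above 0.06 m and horizontal distance between cap and neck below 0.08 m and angle between cap's own z axis and vertical below 0.35 rad and contact force between cap and the fingers above 1 N and contact force between cap and stand below 0.1 N and linear speed of cap below 0.03 m/s and distance of each of figure_round, figure_square, paint_pot, dropper_bottle from where it was at the start of the episode below 0.03 m and angle between each of figure_round, figure_square, paint_pot, dropper_bottle's own z axis and vertical below 0.4 rad); the arm keeps its last pose, push and grip.
It fails at once if a bystander is knocked over or shifted more than 30 mm (distance of any of figure_round, figure_square, paint_pot, dropper_bottle from where it was at the start of the episode above 0.03 m or angle between any of figure_round, figure_square, paint_pot, dropper_bottle's own z axis and vertical above 0.4 rad).
It fails at once if the cap is prised off its neck unturned (angle between the x axis of cap and the x axis of stand, either way round below 0.7 rad and horizontal distance between cap and neck below 0.02 m and z of cap in the frame of neck between 0.007 and 0.014 m).
It also fails if it takes over 42 s, if anything falls off the work surface, if the arm or the gripper's body presses on something with over 40 N, if the wrist force passes 120 N, or if a joint passes its speed limit or range.

## Working session

There is one attempt and no reset: what is moved stays moved. The work goes in short steps, each a Python script; the robot and the scene stay as the last script left them, time stands still between calls to the robot, and variables do not carry over. Pictures are saved under pics/ and viewed, and the job is handed in when it is done.

```bash
ls; mkdir -p pics; cat > h.py <<'E'
import numpy as np, cv2
from cell import env
def save(s,n): cv2.imwrite('pics/'+n+'.png', cv2.cvtColor(s['image'],cv2.COLOR_RGB2BGR))
def ray(s,u,v):
    R=cv2.Rodrigues(np.array(s['rvec'],float))[0]; t=np.array(s['tvec'],float).ravel()
    d=R.T@np.array([(u-s['cx'])/s['fx'],(v-s['cy'])/s['fy'],1.0]); return -R.T@t, d
def at_z(s,u,v,z):
    c,d=ray(s,u,v); return c+d*(z-c[2])/d[2]
def proj(s,P):
    R=cv2.Rodrigues(np.array(s['rvec'],float))[0]; p=R@np.array(P,float)+np.array(s['tvec'],float).ravel()
    return np.array([s['fx']*p[0]/p[2]+s['cx'], s['fy']*p[1]/p[2]+s['cy']])
E
python3 - <<'E'
from h import *
for n in ['scene','top']:
    s=env.snapshot(n); save(s,n+'0'); c,_=ray(s,0,0); print(n,c)
    for q in ['cap','stand','figure_round','figure_square','paint_pot','dropper_bottle']:
        for d in env.trace(n,q):
            print(n,q,round(d['confidence'],2),d['location'],d['pixels'].sum(), at_z(s,d['location'][1],d['location'][0],0.0 if q!='cap' else .165).round(3))
print(env.get_clock(),env.get_ft_force())
E
```

```text
pics
scene [ 1.15908664 -0.08409535  0.5717786 ]
scene cap 0.93 [396.1, 317.0] 946 [ 0.871 -0.042  0.165]
scene cap 0.73 [246.1, 339.2] 1617 [0.666 0.022 0.165]
scene cap 0.58 [388.4, 378.9] 965 [0.874 0.014 0.165]
scene cap 0.49 [262.6, 258.0] 468 [ 0.676 -0.077  0.165]
scene stand 0.75 [300.0, 335.5] 8756 [0.591 0.033 0.   ]
scene figure_round 0.98 [316.3, 260.4] 568 [ 0.602 -0.082  0.   ]
scene figure_square 0.73 [263.6, 260.2] 389 [ 0.483 -0.07   0.   ]
scene paint_pot 0.59 [307.6, 433.1] 886 [0.636 0.171 0.   ]
scene dropper_bottle 0.64 [271.4, 413.0] 698 [0.553 0.167 0.   ]
top [0.47280209 0.03835868 0.74815197]
top cap 0.86 [136.3, 312.5] 470 [0.711 0.054 0.165]
top cap 0.85 [182.5, 333.3] 1093 [0.644 0.025 0.165]
top cap 0.63 [140.6, 356.5] 404 [ 0.704 -0.008  0.165]
top stand 0.62 [253.3, 321.0] 7833 [0.566 0.044 0.   ]
top figure_round 0.67 [226.3, 391.7] 291 [ 0.613 -0.079  0.   ]
top figure_square 0.62 [300.5, 389.0] 325 [ 0.485 -0.071  0.   ]
top paint_pot 0.6 [196.0, 251.7] 509 [0.668 0.165 0.   ]
top dropper_bottle 0.5 [238.2, 255.8] 268 [0.593 0.157 0.   ]
top dropper_bottle 0.41 [300.2, 387.0] 373 [ 0.486 -0.068  0.   ]
0.7 [-0.36966096 -0.27722839  0.99989969]
```

View pics/scene0.png

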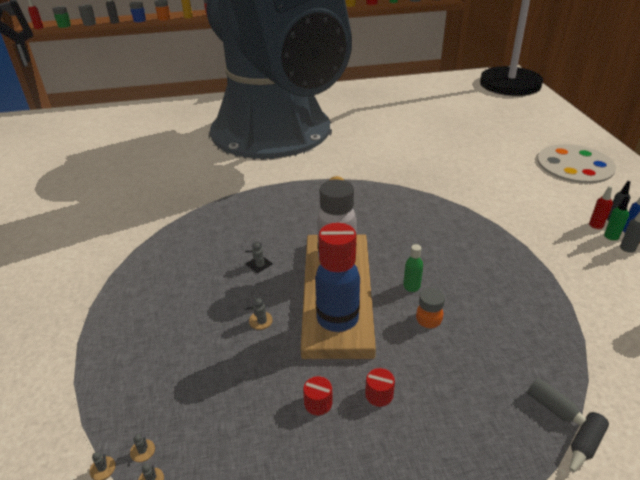

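View pics/top0.png

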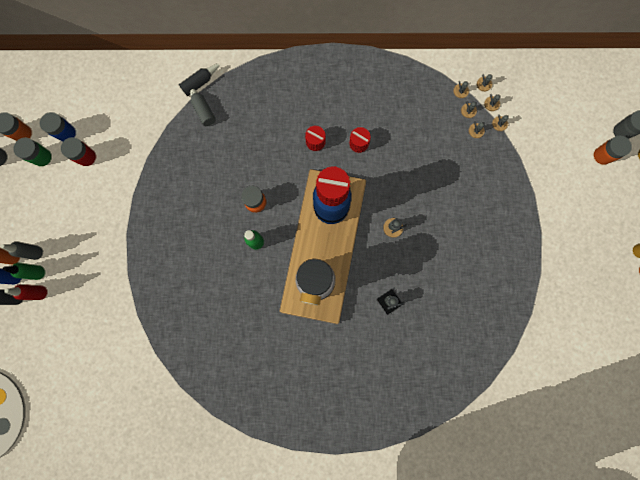

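```bash
python3 - <<'E'
import cv2
a=cv2.imread('pics/top0.png')[110:330,230:420]; cv2.imwrite('pics/topc.png',cv2.resize(a,None,fx=2.7,fy=2.7,interpolation=cv2.INTER_CUBIC))
a=cv2.imread('pics/scene0.png')[200:430,240:460]; cv2.imwrite('pics/scenec.png',cv2.resize(a,None,fx=2.6,fy=2.6,interpolation=cv2.INTER_CUBIC))
E
```

```text
(no output)
```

View pics/topc.png

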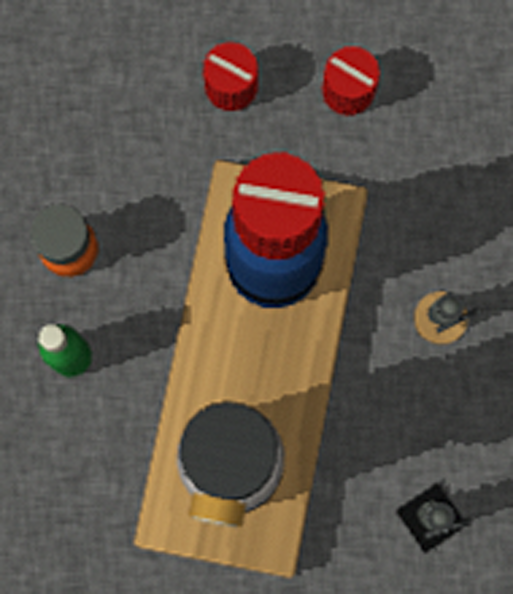

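```bash
python3 - <<'E'
from h import *
s=env.snapshot('top'); im=s['image'].astype(int)
# fit cap top disc: hypothesise centre (x,y), compare to silhouette of cylinder z .125-.169 via red mask
m=((im[...,0]>110)&(im[...,1]<60)&(im[...,2]<60))|((im.min(2)>140))
sub=np.zeros_like(m); sub[160:210,308:358]=m[160:210,308:358]
n,l,st,_=cv2.connectedComponentsWithStats(sub.astype(np.uint8)); k=1+np.argmax(st[1:,4]); mask=(l==k)
print(st[k])
from scipy.optimize import minimize
th=np.linspace(0,2*np.pi,60)
def sil(s,x,y,r=.023,z0=.125,z1=.169):
    P=np.array([proj(s,(x+r*np.cos(t),y+r*np.sin(t),z)) for z in (z0,z1) for t in th])
    h=cv2.convexHull((P*16).astype(np.int32)); o=np.zeros((480,640),np.uint8); cv2.fillConvexPoly(o,h,1,shift=4); return o>0
def cost(p,s,mask):
    o=sil(s,*p); return -(o&mask).sum()/(o|mask).sum()
best=minimize(cost,[.644,.025],args=(s,mask),method='Nelder-Mead',options=dict(initial_simplex=[[.644,.025],[.654,.025],[.644,.035]]))
print('top',best.x,best.fun)
s2=env.snapshot('scene'); d=max([d for d in env.trace('scene','cap') if abs(d['location'][0]-246)<10],key=lambda d:d['confidence'])
b2=minimize(cost,[.65,.025],args=(s2,d['pixels']),method='Nelder-Mead',options=dict(initial_simplex=[[.65,.025],[.66,.025],[.65,.035]]))
print('scene',b2.x,b2.fun)
# stripe yaw
w=(im.min(2)>140)&mask; v,u=np.nonzero(w); 
W=np.array([at_z(s,a,b,.169)[:2] for a,b in zip(u,v)]); C=np.cov(W.T); e=np.linalg.eigh(C)[1][:,1]; print('stripe mid',W.mean(0),np.degrees(np.arctan2(e[1],e[0])))
# stand corners
for uv in [(311,170),(366,181),(339,323),(281,311)]: print(at_z(s,*uv,.022).round(3))
# small caps diameters on the bench
for d in env.trace('top','cap') if env.snapshot('top') is not None else []:
    v,u=np.nonzero(d['pixels']); print(d['location'],np.ptp(u),np.ptp(v))
E
```

```text
[316 166  34  39 879]
top [0.6446727  0.02660267] -0.7730870712401056
scene [0.64572217 0.02340694] -0.9584535487593768
stripe mid [0.64349068 0.02573091] 79.43497038856998
[0.708 0.06  0.022]
[ 0.688 -0.034  0.022]
[0.449 0.014 0.022]
[0.468 0.109 0.022]
[139.6, 360.2] 20 24
[183.4, 332.3] 34 39
[136.1, 313.4] 20 25
```

Three red caps appear in the top picture: (315,139) and (360,139) are small, about 20 px wide, and stand loose on the bench. The one at (333,183) is about 34 px wide and sits on the blue canister in the stand. Its outline matches 46 mm and its stripe is parallel to the stand's x, as the enlarged crop confirms, so that is the one meant. Its centre is about (0.644, 0.025).

```bash
python3 - <<'E'
from h import *
from scipy.spatial.transform import Rotation as Rn
p=np.array([.6440,.0250,.134])
def down(y): return (Rn.from_euler('z',y)*Rn.from_euler('x',np.pi)).as_rotvec()
print(Rn.from_rotvec(env.get_tcp_rot()).as_matrix().round(2).tolist())
best=None
for y in np.arange(-3.1,3.2,.1):
    q=env.ik(p+[0,0,.08],down(y))
    if q is not None and (best is None or abs(q[5])<abs(best[1][5])): best=(y,np.array(q))
y,q=best; print(y,q.round(3))
q2=env.ik(p,down(y)); print(np.round(q2,3))
env.reach(p+[0,0,.08],down(y)); 
print(env.get_clock(),np.round(env.get_ee_pos(),4),np.round(env.get_joint_pos(),3),env.get_finger_gap())
s=env.snapshot('wrist'); save(s,'w1'); print(np.round(s['mount'],3).tolist(), s['fx'])
T=np.eye(4);T[:3,:3]=Rn.from_rotvec(env.get_tcp_rot()).as_matrix();T[:3,3]=env.get_ee_pos(); M=T@np.array(s['mount'])
for d in env.trace('wrist','cap'):
    v,u=d['location']; r=M[:3,:3]@np.array([(u-s['cx'])/s['fx'],(v-s['cy'])/s['fy'],1]); c=M[:3,3]
    print(d['confidence'],d['location'],(c+r*(.165-c[2])/r[2]).round(4))
E
```

```text
[[0.94, 0.34, 0.0], [0.34, -0.94, -0.0], [0.0, 0.0, -1.0]]
-3.1 [ 0.039  0.531  0.38   1.42   0.    -0.003]
[ 0.039  0.545  0.202  1.228  0.    -0.003]
3.3833 [0.644  0.0241 0.2141] [ 0.038  0.53   0.38   1.42  -0.    -0.002] 0.9986624494615387
[[-0.0, -0.966, -0.26, 0.067], [1.0, -0.0, -0.002, -0.0], [0.002, -0.26, 0.966, -0.142], [0.0, 0.0, 0.0, 1.0]] 425.8892980536552
0.92 [343.8, 341.8] [0.6838 0.0361 0.165 ]
0.7 [256.2, 320.7] [0.6383 0.0237 0.165 ]
0.67 [338.0, 257.6] [ 0.6823 -0.0059  0.165 ]
```

View pics/w1.png

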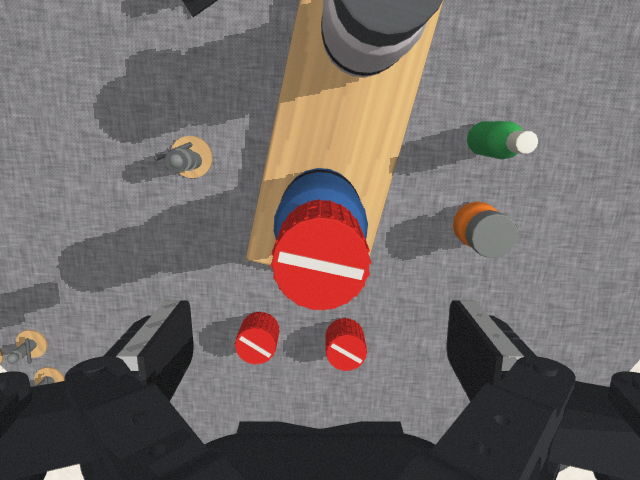

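The wrist view shows the big cap's top disc at about (320,264), its stripe visible, between the open fingers with clear space on both sides. I'll refine its centre, then descend and grip.

```bash
python3 - <<'E'
from h import *
from scipy.spatial.transform import Rotation as Rn
T=np.eye(4);T[:3,:3]=Rn.from_rotvec(env.get_tcp_rot()).as_matrix();T[:3,3]=env.get_ee_pos()
s=env.snapshot('wrist'); M=T@np.array(s['mount']); im=s['image'].astype(int)
w=(im.min(2)>150); w[:235]=0;w[300:]=0;w[:,:270]=0;w[:,370:]=0
v,u=np.nonzero(w); print(u.min(),u.max(),v.min(),v.max())
def bp(u,v):
    r=M[:3,:3]@np.array([(u-s['cx'])/s['fx'],(v-s['cy'])/s['fy'],1]); c=M[:3,3]; return (c+r*(.169-c[2])/r[2])[:2]
a=bp((u.min()+u.max())/2,(v.min()+v.max())/2); print('stripe mid wrist',a.round(4))
c=(np.array([.6440,.0250])+a)/2; print(c)
hit=env.move_straight([c[0],c[1],.134],speed=.08,guard=8)
print(hit,np.round(env.get_ee_pos(),4),np.round(env.get_ft_force(),2),env.get_clock())
if not hit:
    env.gripper_close(); print(env.get_finger_gap(),np.round(env.get_ft_force(),2),np.round(env.get_wrist_torque(),3),np.round(env.get_ee_pos(),4),np.round(env.get_joint_pos(),4),env.get_clock())
    save(env.snapshot('wrist'),'w2')
E
```

```text
278 368 252 299
stripe mid wrist [0.6465 0.0252]
[0.64525347 0.02510826]
False [0.6456 0.0251 0.1346] [ 0.56 -0.5   0.07] 4.6833
0.5275853773964323 [-0.02  0.27  3.27] [ 0.117  0.143 -0.018] [0.6454 0.0251 0.1343] [ 0.0389  0.5477  0.207   1.2297  0.     -0.0027] 5.1333
```

View pics/w2.png

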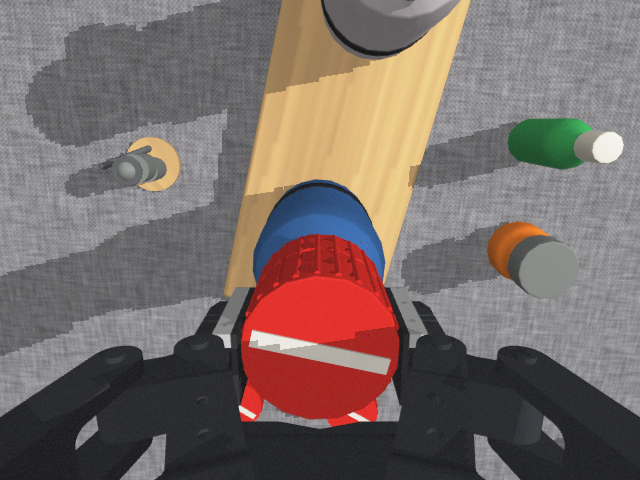

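The wrist view shows the cap (320,345) held centrally between the pads, with the stripe visible across its top. The stripe moving in this view would mean slip. Now I'll try one direction in small steps, watching the moment.

```bash
cat >> h.py <<'E'
def stripe():
    s=env.snapshot('wrist'); im=s['image'].astype(int)
    m=(im.min(2)>110)&(im.max(2)-im.min(2)<40); m[:290]=0;m[405:]=0;m[:,:246]=0;m[:,395:]=0
    n,l,st,_=cv2.connectedComponentsWithStats(m.astype(np.uint8)); k=1+np.argmax(st[1:,4]); v,u=np.nonzero(l==k)
    (vx,vy,_,_)=cv2.fitLine(np.stack([u,v],1).astype(np.float32),cv2.DIST_L2,0,.01,.01).ravel(); return s,float(np.arctan(vy/vx)),len(u)
E
python3 - <<'E'
from h import *
_,a,n=stripe(); print('stripe',round(a,3),n)
q=np.array(env.get_joint_pos()); q0=q.copy(); t0=env.get_wrist_torque()[2]
for i in range(6):
    q[5]+=.06; env.move_j(q); t=env.get_wrist_torque()
    s,a,n=stripe(); print(round(q[5]-q0[5],2),'meas',round(env.get_joint_pos()[5]-q0[5],3),'tz',round(t[2]-t0,3),'f',np.round(env.get_ft_force(),1),'stripe',round(a,3),n,'t',round(env.get_clock(),2))
    if abs(t[2]-t0)>.6: break
E
```

```text
stripe 0.203 2318
0.06 meas 0.058 tz 0.013 f [0.2 0.4 2.8] stripe 0.203 2309 t 5.53
0.12 meas 0.117 tz 0.023 f [ 1.1 -0.6  4.1] stripe 0.204 2311 t 5.83
0.18 meas 0.177 tz -0.053 f [-0.  -1.5  3.7] stripe 0.204 2303 t 6.13
0.24 meas 0.237 tz 0.0 f [ 1.  -3.8  4.7] stripe 0.204 2302 t 6.43
0.3 meas 0.298 tz 0.041 f [ 1.4 -5.9  3.4] stripe 0.204 2302 t 6.73
0.36 meas 0.358 tz 0.025 f [ 1.5 -6.1  4. ] stripe 0.204 2303 t 7.03
```

There's no jam and no slip past 0.36 rad, beyond the 0.2 rad wrong-way limit, so this is the direction that gives. I'll go on to the stop.

```bash
python3 - <<'E'
from h import *
q=np.array(env.get_joint_pos()); q0=-.0027; t0=env.get_wrist_torque()[2]
while q[5]-q0<1.3:
    q[5]+=.08; env.move_j(q); t=env.get_wrist_torque()
    s,a,n=stripe(); print(round(env.get_joint_pos()[5]-q0,3),'tz',round(t[2]-t0,3),'f',np.round(env.get_ft_force(),1),'stripe',round(a,3),n,'t',round(env.get_clock(),2))
    if abs(t[2]-t0)>.6 or abs(a-.204)>.06: break
save(s,'w3')
E
```

```text
0.435 tz -0.116 f [-0.2 -5.2  4.5] stripe 0.204 2303 t 7.33
0.515 tz -0.03 f [-0.5 -6.6  4.3] stripe 0.204 2301 t 7.63
0.595 tz 0.02 f [-0.6 -9.2  5.1] stripe 0.204 2304 t 7.93
0.675 tz -0.002 f [ 0.4 -8.9  4.6] stripe 0.204 2302 t 8.23
0.755 tz -0.014 f [ -0.7 -10.8   5.6] stripe 0.204 2303 t 8.53
0.835 tz 0.027 f [ -2.4 -12.1   5.1] stripe 0.204 2304 t 8.83
0.915 tz 0.068 f [ -2.9 -12.3   4.7] stripe 0.204 2305 t 9.13
0.995 tz 0.078 f [ -3.4 -14.1   5.6] stripe 0.204 2310 t 9.43
1.075 tz 0.486 f [ -3.9 -16.8   5.9] stripe 0.201 2319 t 9.73
1.155 tz 0.363 f [ -6.3 -12.    6.2] stripe 0.122 2324 t 10.03
```

View pics/w3.png

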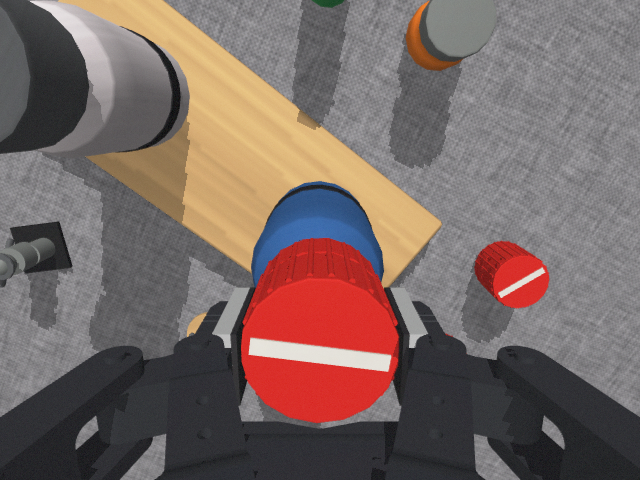

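The picture shows the stop reached at about 1.07 rad: the moment rose and the stripe slipped 0.08 rad in the grip. Now a straight, guarded lift.

```bash
python3 - <<'E'
from h import *
p=np.array(env.get_ee_pos()); print(p.round(4))
h=env.move_straight(p+[0,0,.012],speed=.03,guard=25); print(h,np.round(env.get_ee_pos(),4),np.round(env.get_ft_force(),1),stripe()[1:])
if not h:
    h=env.move_straight(p+[0,0,.10],speed=.08,guard=25); print(h)
env.dwell(.5)
print(np.round(env.get_ee_pos(),4),np.round(env.get_ft_force(),1),env.get_finger_gap(),env.get_clock(),np.abs(env.get_dq()).max())
s,a,n=stripe(); print(a,n); save(s,'w4'); save(env.snapshot('scene'),'s4'); s=env.snapshot('top'); save(s,'t4')
for q in ['figure_round','figure_square','paint_pot','dropper_bottle']:
    for d in env.trace('top',q)[:1]: print(q,d['location'],round(d['confidence'],2))
E
python3 -c "
import cv2,numpy as np
a=[cv2.resize(cv2.imread('pics/'+n+'.png'),(400,300)) for n in ('w4','s4','t4')]
cv2.imwrite('pics/m4.png',np.vstack([np.hstack(a[:2]),np.hstack([a[2],a[2]*0])]))"
```

```text
[0.6444 0.0236 0.134 ]
False [0.6445 0.024  0.146 ] [-0.2  0.3 -1. ] (0.12386481463909149, 2316)
False
[0.6444 0.0236 0.234 ] [ 0.1  0.4 -0.8] 0.5239323272803613 12.375 0.0016229078609474037
0.12362551689147949 2314
figure_round [225.4, 396.8] 0.53
figure_square [299.5, 388.5] 0.57
paint_pot [195.8, 254.2] 0.7
dropper_bottle [239.1, 254.8] 0.53
```

View pics/m4.png

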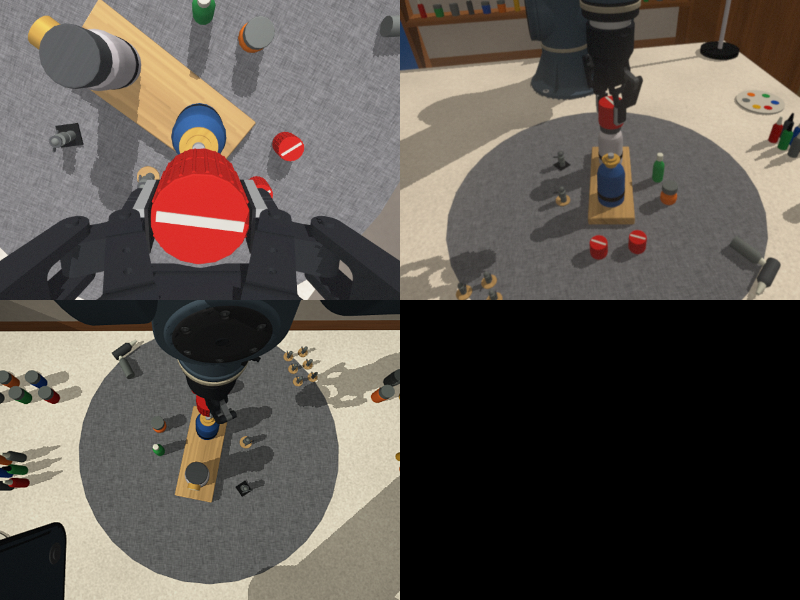

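The pictures show the cap upright in the fingers above the bare brass neck: wrist panel at about (200,215), scene panel at about (607,110). The bystanders stand where they were. Handing in.

```bash
python3 -c "
from h import *
env.sign_off(); print(env.get_clock())"
```

```text
the job is handed in; nothing more can be done
the job is handed in; nothing more can be done
```

The red cap is off the blue canister. It is held upright and still in the gripper, 10 cm above where it sat, and the job is handed in.

- **Turning:** The first direction I tried (increasing last-joint angle) gave. The cap turned with no slip until the moment rose at a stop at about 1.07 rad, then slipped about 0.08 rad in the grip.
- **Lifting:** It came straight up with almost no force (about 1 N). I never had to try the other direction.
- **Last checks:** At 12.4 s on the clock the tool stood at z = 0.234 m, up from 0.134 m, and the joints were practically still. The finger opening was steady at 0.52, and the wrist picture shows the bare brass neck below the held cap.
- **Bystanders:** All four are upright. Their network locations in the top picture are within about 5 px (roughly 8 mm) of the start, which I put down to network noise.
- **Disagreement:** The camera estimates of the cap's centre differed by 2 to 3 mm. The small off-centre grip pushed sideways with up to about 17 N while turning, and that was gone after the lift.

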